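# Clear the wafer cutter's catch tray and hold its cover plate over the screw holes

## Task

Take the two finished wafer bars out of the wafer cutter's catch tray and lay them in the white tub without dropping them from a height. Then pick up the steel cover plate by its black grip and hold it level over the catch tray, about a centimetre clear of the rim and not resting on it, with its three holes lined up over the three threaded holes in the rim so that I can start the screws. Finish still holding the plate there, keep hold of it, and leave the mug, the jar and the table knife where they are.

Things in the scene. Friction and masses are not known exactly. Their poses are not given: they have to be found in the camera images.
- tray: aluminium catch tray fixed before a white wafer cutter. Origin: centre of its underside, on the table; x points to the cutter, y left, z up. 170 (x) by 220 (y) mm outside, rim top at 42 mm; well 120 (x) by 190 (y) mm, floor at 10 mm. Three 8 mm threaded holes in the rim. Cutter: x 115 to 245, y within 110, 140 mm high; its crank reaches y = -196.
- cover: loose steel plate 170 (x) by 220 (y) by 4 mm, 0.3 to 0.55 kg, flat on the table left or right of the tray, yaw within 0.9 rad of the tray's. Origin: centre of its underside. Centred on top: black grip 70 (x) by 18 (y) mm, from 4 to 38 mm above the underside. Three 12 mm holes in the tray's pattern (two near corners, one mid far edge): fits only with its x along the tray's x.
- tub: white open plastic tub 170 (x) by 220 (y) by 60 mm high, walls and floor 5 mm, about 0.5 kg, loose on the table on the other side of the tray from the cover. Origin: centre of its underside, z up.
- bar_a: finished chocolate wafer bar, rigid, 80 (x) by 28 (y) by 18 mm, about 40 g, lying flat in the tray's well in the half toward the tray's +y, long side roughly along the tray's x, at least 25 mm clear of the long-side walls and of the other bar. Origin: centre of its underside.
- bar_b: the second, identical wafer bar, in the half of the well toward the tray's -y. Origin: centre of its underside.
- mug: bystander: white mug 80 mm wide, 90 mm high, far left. Origin: centre of its underside.
- jar: bystander: brown jar with a white cap, 70 mm wide, 100 mm high, far right. Origin: centre of its underside.
- knife: bystander: steel table knife 205 mm long, 18 mm wide, 6 mm high, lying roughly along y between the robot and the tray. Origin: its middle, on the table.
- tray_hole0 (a point): centre of threaded hole in the tray's rim (8 mm), at the rim's top, 42 mm above the table, at tray (x, y) = (-72.5, 85) mm; cover hole 0 belongs over tray hole 0
- tray_hole1 (a point): centre of threaded hole in the tray's rim (8 mm), at the rim's top, 42 mm above the table, at tray (x, y) = (-72.5, -85) mm; cover hole 1 belongs over tray hole 1
- tray_hole2 (a point): centre of threaded hole in the tray's rim (8 mm), at the rim's top, 42 mm above the table, at tray (x, y) = (72.5, 0) mm; cover hole 2 belongs over tray hole 2
- cover_hole0 (a point): centre of 12 mm hole in the cover plate, at the plate's underside, at cover (x, y) = (-72.5, 85) mm; cover hole 0 belongs over tray hole 0
- cover_hole1 (a point): centre of 12 mm hole in the cover plate, at the plate's underside, at cover (x, y) = (-72.5, -85) mm; cover hole 1 belongs over tray hole 1
- cover_hole2 (a point): centre of 12 mm hole in the cover plate, at the plate's underside, at cover (x, y) = (72.5, 0) mm; cover hole 2 belongs over tray hole 2

How it is judged (in metres and radians):
On the way, in this order (a step that is already met when the one before it is completed fails the run):
1. both wafer bars lie let go in the tub, the cover plate still on the table (x of bar_a in the frame of tub between -0.08 and 0.08 m and y of bar_a in the frame of tub between -0.105 and 0.105 m and z of bar_a in the frame of tub between -0.005 and 0.045 m and linear speed of each of bar_a, bar_b below 0.03 m/s and contact force between each of bar_a, bar_b and the fingers below 0.1 N and x of bar_b in the frame of tub between -0.08 and 0.08 m and y of bar_b in the frame of tub between -0.105 and 0.105 m and z of bar_b in the frame of tub between -0.005 and 0.045 m and angle between tub's own z axis and vertical below 0.1 rad and height (world z) of cover below 0.01 m), for 0.2 s.
2. the cover plate is lifted off the table in the fingers (height (world z) of cover above 0.03 m and contact force between cover and the fingers above 1 N), for 0.1 s.
At the end, for the whole second after the job is handed in: Both bars lie released and still in the upright tub. The fingers hold the plate still, within 0.1 rad of level, touching neither tray, tub nor bars: at each hole its underside is 3 to 30 mm above the rim and the hole within 5 mm sideways of its own threaded hole (x of bar_a in the frame of tub between -0.08 and 0.08 m and y of bar_a in the frame of tub between -0.105 and 0.105 m and z of bar_a in the frame of tub between -0.005 and 0.045 m and linear speed of each of bar_a, bar_b below 0.03 m/s and contact force between each of bar_a, bar_b and the fingers below 0.1 N and x of bar_b in the frame of tub between -0.08 and 0.08 m and y of bar_b in the frame of tub between -0.105 and 0.105 m and z of bar_b in the frame of tub between -0.005 and 0.045 m and angle between each of tub, cover's own z axis and vertical below 0.1 rad and horizontal distance between cover_hole0 and tray_hole0 below 0.005 m and z of cover_hole0 in the frame of tray between 0.045 and 0.072 m and horizontal distance between cover_hole1 and tray_hole1 below 0.005 m and z of cover_hole1 in the frame of tray between 0.045 and 0.072 m and horizontal distance between cover_hole2 and tray_hole2 below 0.005 m and z of cover_hole2 in the frame of tray between 0.045 and 0.072 m and linear speed of cover below 0.02 m/s and angular speed of cover below 0.1 rad/s and contact force between cover and the fingers above 1 N and contact force between cover and tray below 0.05 N and contact force between cover and tub below 0.05 N and contact force between cover and bar_a below 0.05 N and contact force between cover and bar_b below 0.05 N); the arm keeps its last pose, push and grip.
It fails at once if the mug is moved by more than 30 mm (distance of mug from where it was at the start of the episode above 0.03 m).
It fails at once if the jar is moved by more than 30 mm (distance of jar from where it was at the start of the episode above 0.03 m).
It fails at once if the knife is moved by more than 30 mm (distance of knife from where it was at the start of the episode above 0.03 m).
It fails at once if a wafer bar is dropped (falls faster than 1 m/s, a drop of about 50 mm) (linear speed of bar_a above 1 m/s and contact force between bar_a and the fingers below 0.01 N).
It fails at once if a wafer bar is dropped (falls faster than 1 m/s, a drop of about 50 mm) (linear speed of bar_b above 1 m/s and contact force between bar_b and the fingers below 0.01 N).
It also fails if it takes over 72 s, if anything falls off the work surface, if the arm or the gripper's body presses on something with over 40 N, if the wrist force passes 120 N, or if a joint passes its speed limit or range.

## Robot

A 6-joint arm with a two-finger parallel gripper is mounted at the origin on the work surface. World frame = base frame: x ahead of the robot, y to its left, z up, the work surface at z = 0. Lengths are in m, angles in degrees, forces in N, time in s.
With the tool pointing down it reaches from about 0.275 to 0.75 m from the base axis. Payload 10.2 kg.
Tool frame: the origin (TCP) lies between the finger pads; the fingertips stand 17 mm ahead of it and the grasp point (between the pads) lies 2 mm behind it; z points along the fingers, y is the line along which they close (so a half turn about z gives the same grasp; the last joint's range is limited). The gripper opens to 85 mm and grips with 20 to 120 N. Pads are 22 mm wide; open, the fingers measure 114 mm over their backs; the gripper's body (76 mm by 85 mm) begins 54 mm behind the grasp point. The pads swing forward as they close: fully open they stand 13 mm farther back than shut.
Start: joints at [-81.669, 17.928, 85.812, -0, 76.261, -12.8], TCP at [0.189, -0.49, 0.248] pointing down, gripper open.
Joint ranges: [-168.41, 168.41], [-55.51, 124.54], [10.69, 146.95], [-70.63, 250.63], [1, 178], [-165.06, 165.06]. Speed limits (degrees/s): [136.94, 136.94, 172.46, 180, 180, 180].

## Interface

Orientations are given as [roll, pitch, yaw] about the fixed x, y, z axes, in that order (R = Rz(yaw) Ry(pitch) Rx(roll)).
In Python, from cell import r, imaging, ticket gives the robot as it stands (r), with the cameras (imaging) and the job (ticket).
- The arm moves only by the tool steer_hand, called after "Call:" as a command line: name --argument value ..., lists and objects as JSON in quotes. Schema: {"type":"object","properties":{"segments":{"type":"array","items":{"type":"object","properties":{"aperture":{"type":"number"},"tx":{"type":"number"},"ty":{"type":"number"},"tz":{"type":"number"},"ax":{"type":"number"},"ay":{"type":"number"},"az":{"type":"number"}},"additionalProperties":false,"required":["aperture"]},"minItems":1,"maxItems":20},"clamp_n":{"type":"number"},"only":{"type":"string"},"quiet":{"type":"boolean"},"lines":{"type":"string"}},"required":["segments"],"additionalProperties":false}. segments is a list of rows, 1 to 20 of them, each an object with the fields aperture (the opening from 0.0 (shut) to 1.0 (fully open)), tx, ty, tz (the shift in fractions of the full range, 1 being 750 mm), ax, ay, az (a rotation vector in shares of 360 degrees (1.0 is 360 degrees)); a field left out counts as zero (the opening has to be given); each row is the pose to reach, as a shift and turn from the pose commanded when the call began, along the tool's axes at that moment; what a row does not reach only later rows make up. A row lasts 1/10 s, in which the tool goes at most 0.05 m and 8.59 degrees, less where a joint would pass 70% of its speed; a pose out of reach is approached as far as the arm can. The fingers move at their own pace and stop on an object; clamp_n is the grip in N (left out, the last holds). Time passes only in rows, so rows that do not move let the fingers close. The tool returns the time, the measured TCP pose, the force, the opening and the grip force at its end. only (a regular expression) keeps the lines of the reply that match it, lines (a string "A,B") keeps lines A to B, and quiet returns only ok. Input that does not fit is refused with a message, and nothing moves.
- r.sense(): the state, without advancing time (a new reading comes with each control period).
- imaging.snapshot(name): name is "scene" or "top" or "wrist"; returns a dict with "pixels" (480x640x3 uint8, red, green, blue), "camera_matrix" (3x3 intrinsics, pixels), "D" ([k1, k2, p1, p2, k3] as OpenCV has them; the pictures are not rectified), "R" (3x3) and "t" (3): a world point X has camera coordinates R X + t; the wrist camera has in their place "T_tool_cam" (4x4, takes a point from camera to tool coordinates, whose origin is the TCP and whose axes are the flange's). Camera axes: x right, y down, z forward; pixel columns grow to the right and rows downward; lengths in m; the calibration is good to about 2 mm. A picture is of the moment at which its call begins: read the wrist's pose just before it. There is no depth.
- ticket.close_job(): hands the job in; it is judged then, once.
The state is a dict: "time_s": time; "joints": joint angles; "joint_velocities": joint speeds; "joint_torque": joint torques, N m; "position": TCP position; "tool_rot": TCP orientation; "ft_force": force on the tool from outside, world axes, zero at the start; "ft_torque": the same for the moment, N m; "opening": opening from 0.0 (shut) to 1.0 (fully open); "grip_force": force on a finger pad.
Only numpy, scipy, OpenCV 4.12 (cv2) and the standard library are available. Lean on these libraries where they do the work, as an engineer would, in place of code of your own. Each camera call takes 0.05 s, during which the arm holds its last target. There are 200 camera calls.

## Working session

There is one attempt and no reset: what is moved stays moved. The work goes in short steps, Python scripts to look and compute and a tool call to move; the robot and the scene stay as the last step left them, time stands still between calls to the robot, and variables do not carry over. Pictures are saved under pics/ and viewed, at most 12 in all, crops included, and the job is handed in when it is done.

```bash
ls; mkdir -p pics
```

Run:
```python
from cell import r, imaging, ticket
import cv2
s=r.sense();print(s['time_s'],s['position'],s['tool_rot'])
for n in ('scene','top'):
    p=imaging.snapshot(n);cv2.imwrite(f'pics/{n}0.png',p['pixels'][:,:,::-1]);print(n,p['camera_matrix'],p['D'],p['R'],p['t'])
p=imaging.snapshot('wrist');print(p['camera_matrix'],p['D'],p['T_tool_cam'])
```

```text
cell.py
pics
0.0 [ 0.18920952 -0.48945557  0.24772737] [-1.79925795e+02 -1.77581087e-02  2.11316746e+01]
scene [[545.08171919   0.         316.9580202 ]
 [  0.         545.08171919 244.60652072]
 [  0.           0.           1.        ]] [-0.09824534  0.          0.          0.          0.        ] [[-0.67532882  0.73747885 -0.00747843]
 [ 0.64345448  0.58421238 -0.49463343]
 [-0.3604127  -0.33885224 -0.86906953]] [ 0.37004471 -0.30081725  1.47251477]
top [[517.62998386   0.         318.63331306]
 [  0.         517.62998386 248.63631272]
 [  0.           0.           1.        ]] [-0.10637334  0.          0.          0.          0.        ] [[ 0.02749738 -0.99961609 -0.00340023]
 [-0.99799891 -0.02725882 -0.05705369]
 [ 0.0569391   0.00496225 -0.99836532]] [-0.03749571  0.5322659   1.3864188 ]
[[372.54441729   0.         320.57581971]
 [  0.         372.54441729 236.80448238]
 [  0.           0.           1.        ]] [-0.00534485  0.          0.          0.          0.        ] [[-3.68005929e-04 -9.64652622e-01 -2.63524541e-01  6.70890399e-02]
 [ 9.99998815e-01  3.88972827e-05 -1.53886183e-03 -2.42043248e-04]
 [ 1.49471749e-03 -2.63524795e-01  9.64651465e-01 -1.25912373e-01]
 [ 0.00000000e+00  0.00000000e+00  0.00000000e+00  1.00000000e+00]]
```

View pics/top0.png

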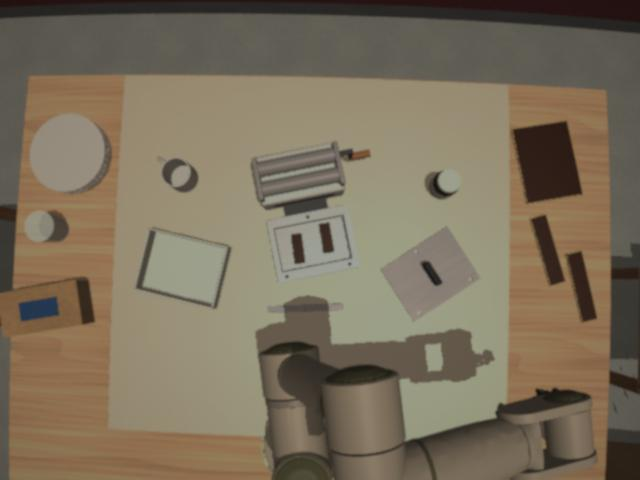

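View pics/scene0.png

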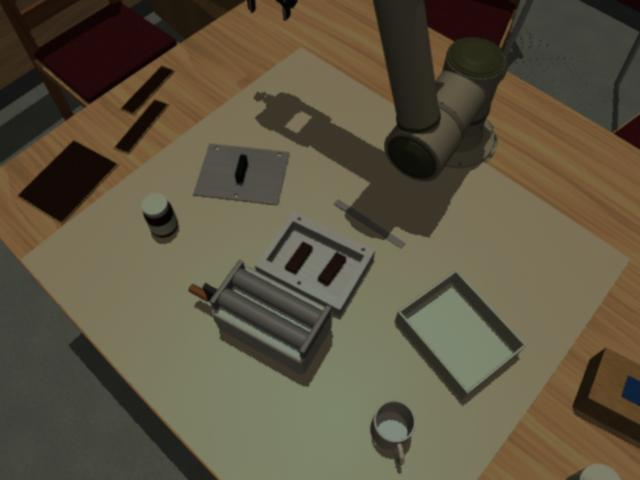

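The top view shows the tray centred near (313,243), with its bars at (298,248) and (327,238). The tub is at (183,267), the cover at (430,273) with its grip at (431,273), and the knife at (305,307). The scene view agrees with this layout.

Create h.py:
```python
import numpy as np, cv2, pickle
from scipy.spatial.transform import Rotation as Ro
from cell import r, imaging, ticket
def snap(n,f):
    s=r.sense(); p=imaging.snapshot(n)
    if n=='wrist':
        T=np.eye(4);T[:3,:3]=Ro.from_euler('xyz',s['tool_rot'],degrees=True).as_matrix();T[:3,3]=s['position']
        M=np.linalg.inv(T@np.array(p['T_tool_cam']));p['R'],p['t']=M[:3,:3],M[:3,3]
    cv2.imwrite(f'pics/{f}.png',p['pixels'][:,:,::-1]);pickle.dump(p,open(f'pics/{f}.pkl','wb'));return p
def load(f): return pickle.load(open(f'pics/{f}.pkl','rb'))
def ray(p,uv):
    q=cv2.undistortPoints(np.array([[uv]],float),np.array(p['camera_matrix']),np.array(p['D']))[0,0]
    R,t=np.array(p['R']),np.array(p['t']);return -R.T@t,R.T@np.array([q[0],q[1],1])
def plane(p,uv,z):
    c,d=ray(p,uv);return c+d*(z-c[2])/d[2]
def tri(*obs):
    A=np.zeros((3,3));b=np.zeros(3)
    for p,uv in obs:
        c,d=ray(p,uv);d=d/np.linalg.norm(d);P=np.eye(3)-np.outer(d,d);A+=P;b+=P@c
    x=np.linalg.solve(A,b);return x
def proj(p,X):
    return cv2.projectPoints(np.array(X,float).reshape(-1,3),cv2.Rodrigues(np.array(p['R']))[0],np.array(p['t']),np.array(p['camera_matrix']),np.array(p['D']))[0][:,0]
def go(pos,yaw,rp=(180,0)):
    """shift and rotvec in tool axes from present pose to TCP pos, tool down with yaw"""
    s=r.sense();R=Ro.from_euler('xyz',s['tool_rot'],degrees=True);G=Ro.from_euler('xyz',[rp[0],rp[1],yaw],degrees=True)
    print('shift',R.inv().apply(np.array(pos)-s['position']).round(4),'turn',(R.inv()*G).as_rotvec(degrees=True).round(2))
```

Run:
```python
from h import *
for n in ('scene','top'): snap(n,n+'0')
t=load('top0')
for n,uv,z in [('tray',(313,243),.042),('barA',(298,248),.028),('barB',(327,238),.028),('tub',(184,267),.03),('cover',(430,273),.004),('grip',(431,273),.038),('tubc',(154,230),.06),('tubc',(230,244),.06),('tubc',(215,306),.06),('tubc',(138,289),.06),('jar',(447,181),.1),('mug',(180,175),.09),('knife',(305,307),.006)]: print(n,plane(t,uv,z).round(3))
go((.45,0,.35),0)
```

```text
tray [ 0.546 -0.008  0.042]
barA [0.533 0.032 0.028]
barB [ 0.562 -0.045  0.028]
tub [0.473 0.338 0.03 ]
cover [ 0.475 -0.329  0.004]
grip [ 0.475 -0.325  0.038]
tubc [0.568 0.416 0.06 ]
tubc [0.536 0.21  0.06 ]
tubc [0.373 0.244 0.06 ]
tubc [0.41  0.452 0.06 ]
jar [ 0.712 -0.35   0.1  ]
mug [0.712 0.344 0.09 ]
knife [0.374 0.01  0.006]
shift [ 0.4197 -0.3627 -0.1017] turn [-0.03 -0.   21.13]
```

Run:
```python
from h import *
go((.475,-.325,.25),30)
```

```text
shift [ 0.3259 -0.0505 -0.0019] turn [-0.03 -0.01 -8.87]
```

The manual's scale: shifts go in shares of 750 mm and turns go in shares of 360 degrees. Converting my numbers, 0.326 m / 0.75 = 0.4347, -0.05 m / 0.75 = -0.0667, -8.87 degrees / 360 = -0.0246.

Call:
steer_hand --segments '[{"aperture":1, "tx":0.4347, "ty":-0.0667, "az":-0.0246}, {"aperture":1, "tx":0.4347, "ty":-0.0667, "az":-0.0246}, {"aperture":1, "tx":0.4347, "ty":-0.0667, "az":-0.0246}, {"aperture":1, "tx":0.4347, "ty":-0.0667, "az":-0.0246}, {"aperture":1, "tx":0.4347, "ty":-0.0667, "az":-0.0246}, {"aperture":1, "tx":0.4347, "ty":-0.0667, "az":-0.0246}, {"aperture":1, "tx":0.4347, "ty":-0.0667, "az":-0.0246}, {"aperture":1, "tx":0.4347, "ty":-0.0667, "az":-0.0246}, {"aperture":1, "tx":0.4347, "ty":-0.0667, "az":-0.0246}, {"aperture":1, "tx":0.4347, "ty":-0.0667, "az":-0.0246}]'

```text
time_s: 1.25
position: [0.4745, -0.3261, 0.2482]
tool_rot: [-180.0, 0.0, 29.9]
ft_force: [-0.1, -0.7, 0.9]
opening: 0.999
grip_force: 0.0
```

Run:
```python
from h import *
snap('wrist','w1')
go((.53,-.01,.28),10)
```

```text
shift [ 0.2059 -0.2465 -0.0317] turn [-0.000e+00  1.000e-02  1.992e+01]
```

View pics/w1.png

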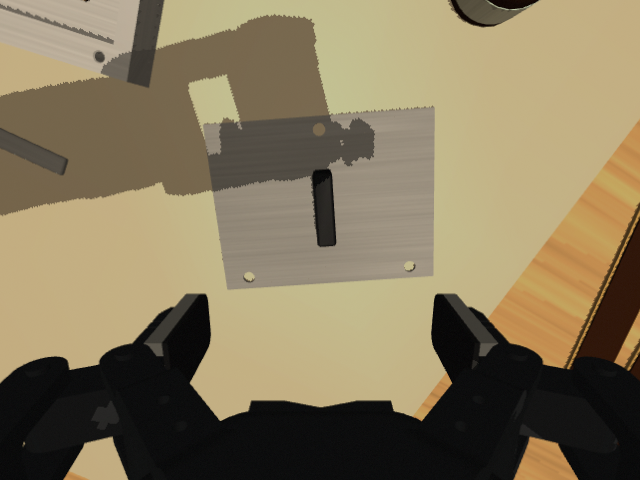

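The wrist view shows the cover with its far hole at (319,130), its near holes at (249,277) and (409,266), and its grip from (322,170) to (326,246). The tray is next.

To row units: -0.246 m / 0.75 = -0.328, 0.19 m / 0.75 = 0.2533, 20 degrees / 360 = 0.0556.

Call:
steer_hand --segments '[{"aperture":1, "tx":0.2533, "ty":-0.328, "tz":-0.04, "az":0.0556}, {"aperture":1, "tx":0.2533, "ty":-0.328, "tz":-0.04, "az":0.0556}, {"aperture":1, "tx":0.2533, "ty":-0.328, "tz":-0.04, "az":0.0556}, {"aperture":1, "tx":0.2533, "ty":-0.328, "tz":-0.04, "az":0.0556}, {"aperture":1, "tx":0.2533, "ty":-0.328, "tz":-0.04, "az":0.0556}, {"aperture":1, "tx":0.2533, "ty":-0.328, "tz":-0.04, "az":0.0556}, {"aperture":1, "tx":0.2533, "ty":-0.328, "tz":-0.04, "az":0.0556}, {"aperture":1, "tx":0.2533, "ty":-0.328, "tz":-0.04, "az":0.0556}, {"aperture":1, "tx":0.2533, "ty":-0.328, "tz":-0.04, "az":0.0556}]'

```text
time_s: 2.2
position: [0.5167, -0.0187, 0.2782]
tool_rot: [180.0, 0.0, 9.9]
ft_force: [-0.5, -0.3, -0.1]
opening: 1.001
grip_force: 0.0
```

Run:
```python
from h import *
snap('wrist','w2')
w=load('w1')
h0,h1,h2=[plane(w,u,.004) for u in ((249,277),(409,266),(319,130))]
print(h0,h1,h2,np.linalg.norm(h0-h1),np.linalg.norm(h2-h0))
```

```text
[ 0.36840832 -0.29861419  0.004     ] [ 0.46354403 -0.43892611  0.004     ] [ 0.53564456 -0.28833119  0.004     ] 0.16952356125747167 0.1675520848886639
```

View pics/w2.png

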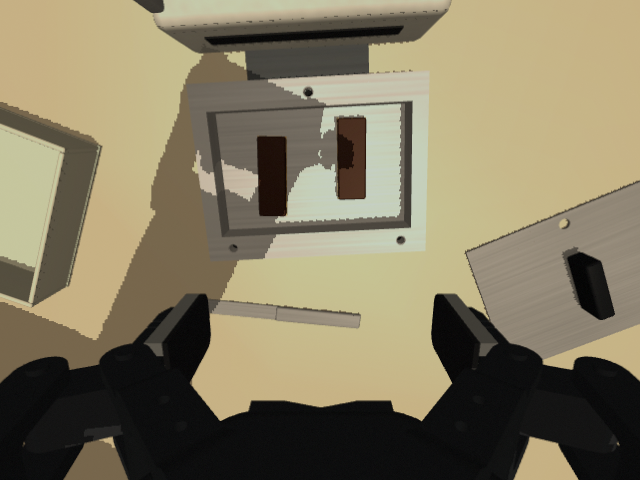

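The tray holes are at h0 (233,247), h1 (401,240) and h2 (308,92). The bars are at A (272,176) and B (352,158). I'll move sideways for a second view.

To row units: -0.05 m / 0.75 = -0.0667, -0.03 m / 0.75 = -0.04.

Call:
steer_hand --segments '[{"aperture":0.6, "tx":-0.04, "ty":-0.0667, "tz":0.0667}, {"aperture":0.6, "tx":-0.04, "ty":-0.0667, "tz":0.0667}, {"aperture":0.6, "tx":-0.04, "ty":-0.0667, "tz":0.0667}]'

```text
time_s: 2.55
position: [0.4765, 0.0266, 0.2262]
tool_rot: [-179.9, 0.3, 10.0]
ft_force: [0.2, -1.8, -0.0]
opening: 0.599
grip_force: 0.0
```

Run:
```python
from h import *
p=snap('wrist','w3')
w=load('w2')
H=[plane(w,u,.042) for u in ((233,247),(401,240),(308,92))]
print(np.round(H,4),np.linalg.norm(H[0]-H[1]),np.linalg.norm(H[0]-H[2]),np.linalg.norm(H[1]-H[2]))
for nm,c in (('A',[(258,137),(286,137),(286,215),(259,216)]),('B',[(338,118),(366,118),(366,199),(338,198)])):
    P=np.array([plane(w,u,.028) for u in c]);print(nm,P.mean(0),[np.linalg.norm(P[i]-P[i-1]).round(4) for i in range(4)],np.degrees(np.arctan2(*(P[0]+P[1]-P[2]-P[3])[1::-1])))
```

```text
[[ 0.459   0.0623  0.042 ]
 [ 0.4957 -0.104   0.042 ]
 [ 0.6178  0.0114  0.042 ]] 0.17036599137660954 0.16672027912906306 0.1680419231206439
A [0.53374597 0.03431309 0.028     ] [np.float64(0.0788), np.float64(0.0273), np.float64(0.0777), np.float64(0.0279)] 8.334379844753062
B [ 0.5648824  -0.04105978  0.028     ] [np.float64(0.0777), np.float64(0.027), np.float64(0.0787), np.float64(0.0285)] 11.189113602516947
```

View pics/w3.png

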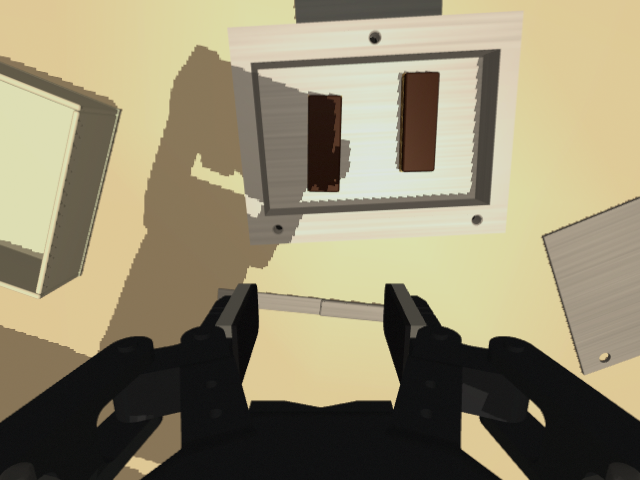

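The second view has the holes at (278,229), (477,219) and (375,38). Bar A spans (308,95) to (340,191), and bar B's top face spans (407,72) to (434,171).

Run:
```python
from h import *
a,b=load('w2'),load('w3')
for n,u,v in [('h0',(233,247),(278,229)),('h1',(401,240),(477,219)),('h2',(308,92),(375,38)),('A1',(258,137),(308,95)),('A2',(286,137),(341,97)),('A3',(286,215),(339,191)),('A4',(259,216),(308,190)),('B1',(338,118),(407,72)),('B2',(366,118),(439,72)),('B3',(366,199),(434,171)),('B4',(338,198),(403,171))]: print(n,tri((a,u),(b,v)).round(4))
H=np.array([plane(b,u,.042) for u in ((278,229),(477,219),(375,38))]);print(H)
go((.534,.0345,.1),8.3)
t,s=load('top0'),load('scene0')
for z in (.06,):
  for u in ((154,230),(230,244),(215,306),(138,289)): print(plane(t,u,z))
for u in ((455,274),(522,347),(466,398),(397,318)): print(plane(s,u,.06))
```

```text
h0 [0.4594 0.0617 0.0441]
h1 [ 0.4965 -0.1034  0.0438]
h2 [0.6175 0.0112 0.0442]
A1 [0.5705 0.0544 0.0252]
A2 [0.5747 0.0275 0.018 ]
A3 [0.4975 0.0151 0.0261]
A4 [0.4947 0.0415 0.0366]
B1 [ 0.6007 -0.02    0.0325]
B2 [ 0.6059 -0.0466  0.0272]
B3 [ 0.5285 -0.0629  0.0258]
B4 [ 0.5249 -0.0344  0.0329]
[[ 0.45841934  0.06169332  0.042     ]
 [ 0.49654388 -0.1039837   0.042     ]
 [ 0.61796125  0.01097542  0.042     ]]
shift [0.0568 0.001  0.1277] turn [-0.02  0.09  1.65]
[0.56819533 0.41580996 0.06      ]
[0.53638314 0.21041095 0.06      ]
[0.37259392 0.2442379  0.06      ]
[0.41040285 0.45229522 0.06      ]
[0.37904056 0.25935901 0.06      ]
[0.42317794 0.46335635 0.06      ]
[0.58814698 0.43680574 0.06      ]
[0.54678983 0.22860354 0.06      ]
```

To row units: 0.127 m / 0.75 = 0.1693, 0.001 m / 0.75 = 0.0013, 1.6 degrees / 360 = 0.0044.

Call:
steer_hand --segments '[{"aperture":0.6, "tx":0.076, "ty":0.0013, "tz":0.1693, "az":0.0044}, {"aperture":0.6, "tx":0.076, "ty":0.0013, "tz":0.1693, "az":0.0044}, {"aperture":0.6, "tx":0.076, "ty":0.0013, "tz":0.1693, "az":0.0044}, {"aperture":0.6, "tx":0.076, "ty":0.0013, "tz":0.1693, "az":0.0044}, {"aperture":0.6, "tx":0.076, "ty":0.0013, "tz":0.1693, "az":0.0044}, {"aperture":0.6, "tx":0.076, "ty":0.0013, "tz":0.1693, "az":0.0044}]'

```text
time_s: 3.2
position: [0.5359, 0.0345, 0.1036]
tool_rot: [179.9, -0.2, 8.4]
ft_force: [-0.4, 0.4, 0.7]
opening: 0.598
grip_force: 0.0
```

```bash
python3 -c "
from h import *
go((.534,.0345,.028),8.3)
"
```

```text
shift [-0.0021 -0.0003  0.0756] turn [ 0.07 -0.21  0.05]
```

To row units: 0.075 m / 0.75 = 0.1, 0.06 m / 0.75 = 0.08.

Call:
steer_hand --segments '[{"aperture":0.6, "tx":-0.0027, "tz":0.0533}, {"aperture":0.6, "tx":-0.0027, "tz":0.08}, {"aperture":0.6, "tx":-0.0027, "tz":0.1}, {"aperture":0.6, "tx":-0.0027, "tz":0.1}, {"aperture":0.6, "tx":-0.0027, "tz":0.1}, {"aperture":0.0, "tx":-0.0027, "tz":0.1}, {"aperture":0.0, "tx":-0.0027, "tz":0.1}, {"aperture":0.0, "tx":-0.0027, "tz":0.1}, {"aperture":0.0, "tx":-0.0027, "tz":0.1}, {"aperture":0.0, "tx":-0.0027, "tz":0.1}, {"aperture":0.0, "tx":-0.0027, "tz":0.1}]' --clamp_n 30

```text
time_s: 4.3
position: [0.5337, 0.035, 0.0278]
tool_rot: [180.0, -0.1, 8.4]
ft_force: [-2.2, -1.1, 7.1]
opening: 0.322
grip_force: 30.1
```

To row units: -0.12 m / 0.75 = -0.16, -0.1 m / 0.75 = -0.1333.

Call:
steer_hand --segments '[{"aperture":0.0, "tz":-0.0667}, {"aperture":0.0, "tz":-0.1333}, {"aperture":0.0, "tz":-0.16}, {"aperture":0.0, "tz":-0.16}]'

```text
time_s: 4.7
position: [0.5344, 0.035, 0.1502]
tool_rot: [179.9, -0.4, 8.4]
ft_force: [0.2, -0.8, -0.8]
opening: 0.323
grip_force: 30.2
```

```bash
python3 -c "
from h import *
go((.483,.382,.14),-9)
"
```

```text
shift [-2.000e-04 -3.508e-01  9.400e-03] turn [ 0.06 -0.42 17.41]
```

To row units: -0.351 m / 0.75 = -0.468, -0.33 m / 0.75 = -0.44, 17.4 degrees / 360 = 0.0483.

Call:
steer_hand --segments '[{"aperture":0.0, "ty":-0.0533, "az":0.0083}, {"aperture":0.0, "ty":-0.12, "az":0.0194}, {"aperture":0.0, "ty":-0.1867, "az":0.0278}, {"aperture":0.0, "ty":-0.2533, "az":0.0361}, {"aperture":0.0, "ty":-0.32, "az":0.0483}, {"aperture":0.0, "ty":-0.3867, "az":0.0483}, {"aperture":0.0, "ty":-0.44, "az":0.0483}, {"aperture":0.0, "ty":-0.468, "az":0.0483}, {"aperture":0.0, "ty":-0.468, "az":0.0483}, {"aperture":0.0, "ty":-0.468, "az":0.0483}]'

```text
time_s: 5.7
position: [0.4813, 0.3819, 0.1453]
tool_rot: [179.9, 0.1, -9.0]
ft_force: [-0.5, -0.1, -0.9]
opening: 0.322
grip_force: 30.2
```

Run:
```python
from h import *
go((.483,.382,.027),-9)
snap('wrist','w4')
```

```text
shift [ 0.0018 -0.0005  0.1183] turn [0.07 0.07 0.03]
```

View pics/w4.png

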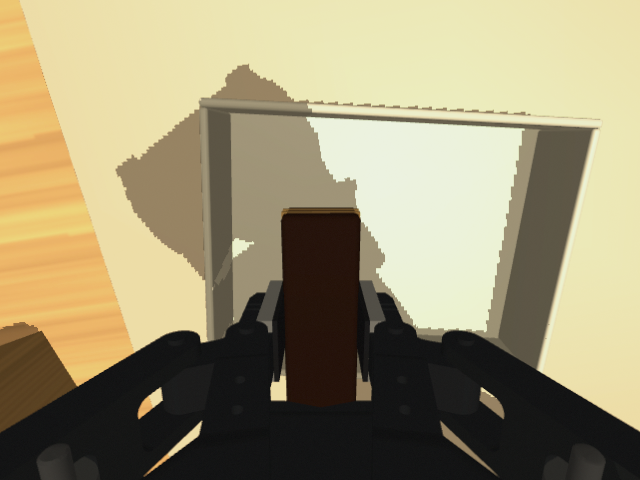

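Bar A is held squarely by the fingers over the tub. The far rim corners are at (202,102) and (600,121).

Run:
```python
from h import *
w=load('w4')
l,rr=plane(w,(201,101),.06),plane(w,(600,121),.06)
y=(l-rr);L=np.linalg.norm(y);y/=L;x=np.array([y[1],-y[0],0]);c=(l+rr)/2-.085*x
print(l,rr,L,c,np.degrees(np.arctan2(x[1],x[0])))
for d in (.045,-.045): print(c+d*y)
```

```text
[0.57465065 0.43255333 0.06      ] [0.53097554 0.22100817 0.06      ] 0.2160066396090316 [0.46956872 0.34396719 0.06      ] -11.66525068867995
[0.47866742 0.38803774 0.06      ]
[0.46047002 0.29989664 0.06      ]
```

To row units: 0.118 m / 0.75 = 0.1573, 0.117 m / 0.75 = 0.156, 2.5 degrees / 360 = 0.0069.

Call:
steer_hand --segments '[{"aperture":0.0, "tx":-0.004, "tz":0.0533, "az":0.0069}, {"aperture":0.0, "tx":-0.004, "tz":0.1067, "az":0.0069}, {"aperture":0.0, "tx":-0.004, "tz":0.14, "az":0.0069}, {"aperture":0.0, "tx":-0.004, "tz":0.156, "az":0.0069}, {"aperture":0.0, "tx":-0.004, "tz":0.156, "az":0.0069}, {"aperture":0.0, "tx":-0.004, "tz":0.156, "az":0.0069}, {"aperture":0.0, "tx":-0.004, "tz":0.1573, "az":0.0069}]'

```text
time_s: 6.45
position: [0.4797, 0.3831, 0.0301]
tool_rot: [-179.9, -0.1, -11.5]
ft_force: [0.1, -0.0, -0.4]
opening: 0.32
grip_force: 30.2
```

```bash
python3 -c "
from h import *
go((.48,.385,.025),-11)
"
```

```text
shift [-0.0001 -0.0019  0.0051] turn [-0.11 -0.14 -0.51]
```

To row units: -0.12 m / 0.75 = -0.16, -0.08 m / 0.75 = -0.1067.

Call:
steer_hand --segments '[{"aperture":0.0, "tz":0.004}, {"aperture":0.0, "tz":0.008}, {"aperture":0.0, "tz":0.008}, {"aperture":0.5, "tz":0.008}, {"aperture":0.5, "tz":0.008}, {"aperture":0.5, "tz":0.008}, {"aperture":0.5, "tz":-0.04}, {"aperture":0.5, "tz":-0.1067}, {"aperture":0.6, "tz":-0.16}, {"aperture":0.6, "tz":-0.16}]'

```text
time_s: 7.45
position: [0.4807, 0.384, 0.1543]
tool_rot: [-179.6, -0.5, -11.5]
ft_force: [0.2, 0.6, 0.1]
opening: 0.598
grip_force: 0.0
```

```bash
python3 -c "
from h import *
go((.565,-.041,.15),11.2)
"
```

```text
shift [0.1672 0.3997 0.003 ] turn [ -0.28  -0.53 -22.69]
```

To row units: 0.4 m / 0.75 = 0.5333, 0.15 m / 0.75 = 0.2, -22.7 degrees / 360 = -0.0631.

Call:
steer_hand --segments '[{"aperture":0.6, "tx":0.02, "ty":0.0533, "az":-0.0083}, {"aperture":0.6, "tx":0.0467, "ty":0.1133, "az":-0.0194}, {"aperture":0.6, "tx":0.0733, "ty":0.1733, "az":-0.0306}, {"aperture":0.6, "tx":0.1, "ty":0.2333, "az":-0.0417}, {"aperture":0.6, "tx":0.1267, "ty":0.2933, "az":-0.0528}, {"aperture":0.6, "tx":0.1467, "ty":0.3533, "az":-0.0631}, {"aperture":0.6, "tx":0.1733, "ty":0.4133, "az":-0.0631}, {"aperture":0.6, "tx":0.2, "ty":0.4733, "az":-0.0631}, {"aperture":0.6, "tx":0.2227, "ty":0.5333, "az":-0.0631}, {"aperture":0.6, "tx":0.2227, "ty":0.5333, "az":-0.0631}, {"aperture":0.6, "tx":0.2227, "ty":0.5333, "az":-0.0631}, {"aperture":0.6, "tx":0.2227, "ty":0.5333, "az":-0.0631}]'

```text
time_s: 8.65
position: [0.5623, -0.0415, 0.1478]
tool_rot: [-180.0, 0.0, 11.3]
ft_force: [-0.8, -0.6, -0.9]
opening: 0.599
grip_force: 0.0
```

```bash
python3 -c "
from h import *
go((.565,-.041,.028),11.2)
"
```

```text
shift [2.800e-03 1.000e-04 1.198e-01] turn [-0.04  0.05  0.05]
```

To row units: 0.12 m / 0.75 = 0.16, 0.11 m / 0.75 = 0.1467.

Call:
steer_hand --segments '[{"aperture":0.6, "tx":0.0013, "tz":0.06}, {"aperture":0.6, "tx":0.0013, "tz":0.12}, {"aperture":0.6, "tx":0.0013, "tz":0.1467}, {"aperture":0.6, "tx":0.0013, "tz":0.16}, {"aperture":0.6, "tx":0.0013, "tz":0.16}, {"aperture":0.6, "tx":0.0013, "tz":0.16}, {"aperture":0.0, "tx":0.0013, "tz":0.16}, {"aperture":0.0, "tx":0.0013, "tz":0.16}, {"aperture":0.0, "tx":0.0013, "tz":0.16}, {"aperture":0.0, "tx":0.0013, "tz":0.16}, {"aperture":0.0, "tx":0.0013, "tz":0.16}, {"aperture":0.0, "tx":0.0013, "tz":0.16}]' --clamp_n 30

```text
time_s: 9.85
position: [0.5643, -0.0424, 0.0297]
tool_rot: [179.9, -0.1, 11.2]
ft_force: [-0.8, 1.0, 6.6]
opening: 0.319
grip_force: 31.1
```

Call:
steer_hand --segments '[{"aperture":0.0, "tz":-0.0667}, {"aperture":0.0, "tz":-0.1333}, {"aperture":0.0, "tz":-0.16}, {"aperture":0.0, "tz":-0.16}, {"aperture":0.0, "tz":-0.16}]'

```text
time_s: 10.35
position: [0.5633, -0.0421, 0.1479]
tool_rot: [-180.0, 0.0, 11.2]
ft_force: [-0.2, -0.1, -0.5]
opening: 0.321
grip_force: 30.3
```

```bash
python3 -c "
from h import *
go((.461,.300,.15),-11.5)
"
```

```text
shift [-0.0339 -0.3555 -0.002 ] turn [-1.00e-02  2.00e-02  2.27e+01]
```

To row units: -0.355 m / 0.75 = -0.4733, -0.345 m / 0.75 = -0.46, 22.7 degrees / 360 = 0.0631.

Call:
steer_hand --segments '[{"aperture":0.0, "tx":-0.0053, "ty":-0.0533, "az":0.0111}, {"aperture":0.0, "tx":-0.0107, "ty":-0.1133, "az":0.0222}, {"aperture":0.0, "tx":-0.016, "ty":-0.1733, "az":0.0333}, {"aperture":0.0, "tx":-0.0227, "ty":-0.24, "az":0.0444}, {"aperture":0.0, "tx":-0.0293, "ty":-0.3067, "az":0.0556}, {"aperture":0.0, "tx":-0.036, "ty":-0.3733, "az":0.0631}, {"aperture":0.0, "tx":-0.0427, "ty":-0.4267, "az":0.0631}, {"aperture":0.0, "tx":-0.0453, "ty":-0.46, "az":0.0631}, {"aperture":0.0, "tx":-0.0453, "ty":-0.4733, "az":0.0631}, {"aperture":0.0, "tx":-0.0453, "ty":-0.4733, "az":0.0631}, {"aperture":0.0, "tx":-0.0453, "ty":-0.4733, "az":0.0631}]'

```text
time_s: 11.45
position: [0.4615, 0.2984, 0.1476]
tool_rot: [179.9, 0.1, -11.5]
ft_force: [0.2, -0.2, -0.8]
opening: 0.316
grip_force: 30.2
```

```bash
python3 -c "
from h import *
go((.461,.300,.026),-11.5)
"
```

```text
shift [-0.0007 -0.0016  0.1216] turn [ 0.06  0.05 -0.04]
```

To row units: 0.122 m / 0.75 = 0.1627, 0.12 m / 0.75 = 0.16.

Call:
steer_hand --segments '[{"aperture":0.0, "tz":0.06}, {"aperture":0.0, "tz":0.1133}, {"aperture":0.0, "tz":0.14}, {"aperture":0.0, "tz":0.1533}, {"aperture":0.0, "tz":0.16}, {"aperture":0.0, "tz":0.1627}, {"aperture":0.0, "tz":0.1627}, {"aperture":0.5, "tz":0.1627}, {"aperture":0.5, "tz":0.1627}, {"aperture":0.5, "tz":0.1627}, {"aperture":0.5, "tz":0.1133}, {"aperture":0.5, "tz":0.0467}, {"aperture":0.6, "tz":-0.0133}, {"aperture":0.6, "tz":-0.0667}, {"aperture":0.6, "tz":-0.0667}, {"aperture":0.6, "tz":-0.0667}]'

```text
time_s: 13.05
position: [0.4613, 0.2995, 0.1988]
tool_rot: [-180.0, -0.1, -11.5]
ft_force: [0.9, -0.1, 0.0]
opening: 0.598
grip_force: 0.0
```

Run:
```python
from h import *
s=snap('scene','s2');cv2.imwrite('pics/s2c.png',cv2.resize(s['pixels'][180:460,180:560,::-1],None,fx=2,fy=2))
w=load('w1')
g0,g1=plane(w,(322,172),.038),plane(w,(326,244),.03)
h0,h1,h2=[plane(w,u,.004) for u in ((249,277),(409,266),(319,130))]
y=h0-h1;x=h2-(h0+h1)/2
print('yaw',np.degrees(np.arctan2(-y[0],y[1])),np.degrees(np.arctan2(x[1],x[0])),'centre',(h0+h1)/4+h2/2,'grip',g0,g1)
c=(h0+h1)/4+h2/2
go((c[0],c[1],.2),31)
```

```text
yaw 34.138452255484744 33.908291801614126 centre [ 0.47581037 -0.32855067  0.004     ] grip [ 0.50541385 -0.30899838  0.038     ] [ 0.4472613  -0.34700454  0.03      ]
shift [ 0.1397  0.6123 -0.0021] turn [ 1.00e-02  6.00e-02 -4.25e+01]
```

View pics/s2c.png

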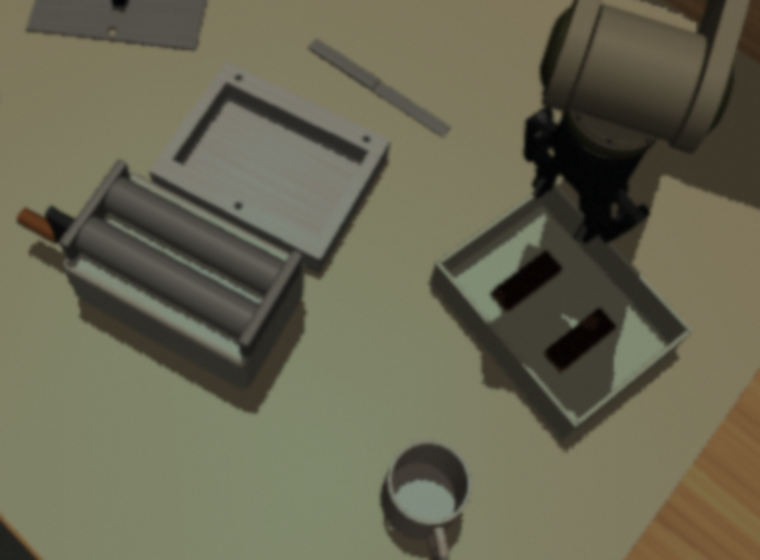

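Both bars lie flat in the tub, at crop positions (527,280) and (580,338). The tray is empty, and the knife and mug haven't moved. Next is the cover.

To row units: 0.612 m / 0.75 = 0.816, 0.08 m / 0.75 = 0.1067, -45.5 degrees / 360 = -0.1264.

Call:
steer_hand --segments '[{"aperture":0.6, "tx":0.0133, "ty":0.0533, "az":-0.0083}, {"aperture":0.6, "tx":0.0267, "ty":0.1133, "az":-0.0167}, {"aperture":0.6, "tx":0.04, "ty":0.1733, "az":-0.0278}, {"aperture":0.6, "tx":0.0533, "ty":0.2333, "az":-0.0389}, {"aperture":0.6, "tx":0.0667, "ty":0.2933, "az":-0.05}, {"aperture":0.6, "tx":0.08, "ty":0.3533, "az":-0.0611}, {"aperture":0.6, "tx":0.0933, "ty":0.4133, "az":-0.0722}, {"aperture":0.6, "tx":0.1067, "ty":0.4733, "az":-0.0833}, {"aperture":0.6, "tx":0.12, "ty":0.5333, "az":-0.0944}, {"aperture":0.6, "tx":0.1333, "ty":0.5933, "az":-0.1056}, {"aperture":0.6, "tx":0.1467, "ty":0.6533, "az":-0.1167}, {"aperture":0.6, "tx":0.16, "ty":0.7133, "az":-0.1264}, {"aperture":0.6, "tx":0.176, "ty":0.7733, "az":-0.1264}, {"aperture":0.6, "tx":0.1867, "ty":0.816, "az":-0.1264}, {"aperture":0.6, "tx":0.1867, "ty":0.816, "az":-0.1264}, {"aperture":0.6, "tx":0.1867, "ty":0.816, "az":-0.1264}, {"aperture":0.6, "tx":0.1867, "ty":0.816, "az":-0.1264}]'

```text
time_s: 14.8
position: [0.4764, -0.3271, 0.1975]
tool_rot: [-179.9, 0.0, 34.0]
ft_force: [0.1, 0.1, 0.4]
opening: 0.601
grip_force: 0.0
```

Run:
```python
from h import *
w=snap('wrist','w5');cv2.imwrite('pics/w5c.png',cv2.resize(w['pixels'][60:320,180:460,::-1],None,fx=2.1,fy=2.1))
go((.476,-.3285,.1),34)
```

```text
shift [-0.0012  0.001   0.0978] turn [-0.07  0.01  0.07]
```

View pics/w5c.png

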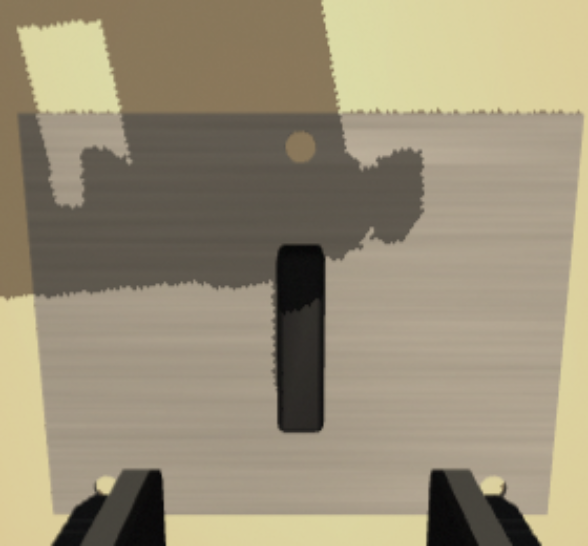

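The plate is square to the tool. In the crop the far hole is at (300,147), and the grip spans x 277–324 and y 245–432.

Run:
```python
from h import *
a,b=load('w1'),load('w5');f=lambda x,y:(180+x/2.1,60+y/2.1)
print('far',tri((a,(321.5,170)),(b,f(301,245))),'near',tri((a,(326,246)),(b,f(300,432))))
for u in ((277,245),(324,245),(324,431),(277,431)): print(plane(b,f(*u),.038))
h2=plane(b,f(300.5,147),.004);h0=plane(b,f(106,487),.004);h1=plane(b,f(493,487),.004);print(h2,h0,h1,(h0+h1)/4+h2/2)
```

```text
far [ 0.50530577 -0.30885233  0.01619691] near [ 0.44944872 -0.34597832  0.04435212]
[ 0.50258679 -0.30040502  0.038     ]
[ 0.5121191  -0.31451096  0.038     ]
[ 0.4534003  -0.35499308  0.038     ]
[ 0.44322521 -0.33996171  0.038     ]
[ 0.5360435  -0.28814669  0.004     ] [ 0.36851048 -0.2979489   0.004     ] [ 0.46426185 -0.43931976  0.004     ] [ 0.47621483 -0.32839051  0.004     ]
```

Call:
steer_hand --segments '[{"aperture":0.6, "tx":-0.0013, "ty":0.0013, "tz":0.0667}, {"aperture":0.6, "tx":-0.0013, "ty":0.0013, "tz":0.1293}, {"aperture":0.6, "tx":-0.0013, "ty":0.0013, "tz":0.1293}, {"aperture":0.6, "tx":-0.0013, "ty":0.0013, "tz":0.1293}, {"aperture":0.6, "tx":-0.0013, "ty":0.0013, "tz":0.1293}]'

```text
time_s: 15.35
position: [0.4773, -0.3302, 0.1041]
tool_rot: [179.8, -0.0, 34.0]
ft_force: [0.1, -0.2, -0.0]
opening: 0.606
grip_force: 0.0
```

To row units: 0.079 m / 0.75 = 0.1053, 0.065 m / 0.75 = 0.0867.

Call:
steer_hand --segments '[{"aperture":0.6, "tz":0.0533}, {"aperture":0.6, "tz":0.0867}, {"aperture":0.6, "tz":0.1053}, {"aperture":0.6, "tz":0.1053}, {"aperture":0.6, "tz":0.1053}, {"aperture":0.0, "tz":0.1053}, {"aperture":0.0, "tz":0.1053}, {"aperture":0.0, "tz":0.1053}, {"aperture":0.0, "tz":0.1053}, {"aperture":0.0, "tz":0.1053}, {"aperture":0.0, "tz":0.1053}, {"aperture":0.0, "tz":0.1053}]' --clamp_n 100

```text
time_s: 16.55
position: [0.4765, -0.3299, 0.0236]
tool_rot: [179.9, -0.0, 34.0]
ft_force: [-1.4, 2.0, 6.9]
opening: 0.193
grip_force: 98.4
```

To row units: -0.12 m / 0.75 = -0.16, -0.09 m / 0.75 = -0.12.

Call:
steer_hand --segments '[{"aperture":0.0, "tz":-0.0267}, {"aperture":0.0, "tz":-0.0667}, {"aperture":0.0, "tz":-0.12}, {"aperture":0.0, "tz":-0.16}, {"aperture":0.0, "tz":-0.16}, {"aperture":0.0, "tz":-0.16}, {"aperture":0.0, "tz":-0.16}]'

```text
time_s: 17.25
position: [0.4755, -0.3289, 0.1402]
tool_rot: [-179.8, 0.0, 34.0]
ft_force: [0.7, 0.5, -4.7]
opening: 0.194
grip_force: 98.7
```

Run:
```python
from h import *
w=snap('wrist','w6');cv2.imwrite('pics/w6c.png',cv2.resize(w['pixels'][:,:,::-1],(800,600),interpolation=cv2.INTER_CUBIC))
go((.548,-.005,.14),12.75)
```

```text
shift [ 0.2412 -0.2281  0.0009] turn [-0.2   0.07 21.25]
```

View pics/w6c.png

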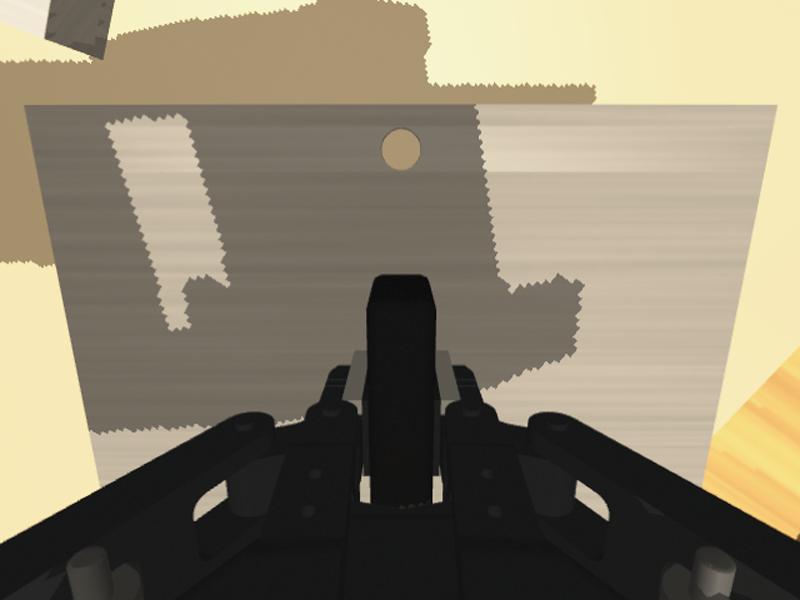

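The plate hangs level in the fingers. Its far hole is at (401,149) and its far corners at (24,105) and (777,105) in the 1.25x picture.

Create cov.py:
```python
from h import *
def cover(f,pix,ztcp):
    w=load(f);R=np.array(w['R']);z=ztcp-.0196
    l,rr,h=[plane(w,(u[0]/1.25,u[1]/1.25),z) for u in pix]
    y=l-rr;L=np.linalg.norm(y);y/=L;x=np.array([y[1],-y[0],0])
    print('len',L,'yaw',np.degrees(np.arctan2(x[1],x[0])),'hole-edge',x@((l+rr)/2-h),'lat',y@((l+rr)/2-h),'centre by hole',h-.0725*x,'by edge',(l+rr)/2-.085*x)
```

Run:
```python
from cov import *
cover('w6',[(24,105),(777,105),(401,149)],.1402)
```

```text
len 0.2201342410832592 yaw 33.939061576816876 hole-edge 0.012434653647113422 lat 0.0005879977774382065 centre by hole [ 0.4755548  -0.32832956  0.1206    ] by edge [ 0.4751723  -0.32787822  0.1206    ]
```

Call:
steer_hand --segments '[{"aperture":0.0, "tx":0.0333, "ty":-0.0333, "az":0.0083}, {"aperture":0.0, "tx":0.08, "ty":-0.0733, "az":0.0194}, {"aperture":0.0, "tx":0.12, "ty":-0.1133, "az":0.0306}, {"aperture":0.0, "tx":0.16, "ty":-0.1533, "az":0.0417}, {"aperture":0.0, "tx":0.2, "ty":-0.1867, "az":0.05}, {"aperture":0.0, "tx":0.24, "ty":-0.2267, "az":0.0589}, {"aperture":0.0, "tx":0.28, "ty":-0.2667, "az":0.0589}, {"aperture":0.0, "tx":0.308, "ty":-0.2907, "az":0.0589}, {"aperture":0.0, "tx":0.3213, "ty":-0.304, "az":0.0589}, {"aperture":0.0, "tx":0.3213, "ty":-0.304, "az":0.0589}, {"aperture":0.0, "tx":0.3213, "ty":-0.304, "az":0.0589}, {"aperture":0.0, "tx":0.3213, "ty":-0.304, "az":0.0589}, {"aperture":0.0, "tx":0.3213, "ty":-0.304, "az":0.0589}]'

```text
time_s: 18.6
position: [0.5484, -0.0069, 0.1422]
tool_rot: [180.0, 0.0, 12.7]
ft_force: [0.8, -0.6, -5.2]
opening: 0.193
grip_force: 98.8
```

```bash
python3 -c "
from h import *
go((.548,-.005,.0806),12.75)
"
```

```text
shift [ 0.     -0.0019  0.0616] turn [ 0.    0.01 -0.03]
```

To row units: 0.06 m / 0.75 = 0.08, 0.052 m / 0.75 = 0.0693.

Call:
steer_hand --segments '[{"aperture":0.0, "ty":-0.0013, "tz":0.0267}, {"aperture":0.0, "ty":-0.0013, "tz":0.0533}, {"aperture":0.0, "ty":-0.0013, "tz":0.0693}, {"aperture":0.0, "ty":-0.0013, "tz":0.08}, {"aperture":0.0, "ty":-0.0013, "tz":0.08}, {"aperture":0.0, "ty":-0.0013, "tz":0.08}, {"aperture":0.0, "ty":-0.0013, "tz":0.08}]'

```text
time_s: 19.3
position: [0.5487, -0.005, 0.0831]
tool_rot: [180.0, -0.1, 12.8]
ft_force: [1.3, -0.0, -4.2]
opening: 0.194
grip_force: 98.8
```

Run:
```python
from h import *
go((.548,-.005,.0806),12.75)
w=snap('wrist','w7');s=snap('scene','s7');t=snap('top','t7')
a=cv2.resize(w['pixels'][60:170,200:450,::-1],(800,352),interpolation=cv2.INTER_CUBIC)
b=cv2.resize(s['pixels'][200:320,240:390,::-1],(310,248),interpolation=cv2.INTER_CUBIC)
c=cv2.resize(t['pixels'][195:295,255:370,::-1],(285,248),interpolation=cv2.INTER_CUBIC)
d=np.zeros((248,800,3),np.uint8);d[:,:310]=b;d[:,400:685]=c
cv2.imwrite('pics/c7.png',np.vstack([a,d]))
```

```text
shift [-0.0007 -0.0001  0.0025] turn [ 0.04 -0.08  0.05]
```

View pics/c7.png

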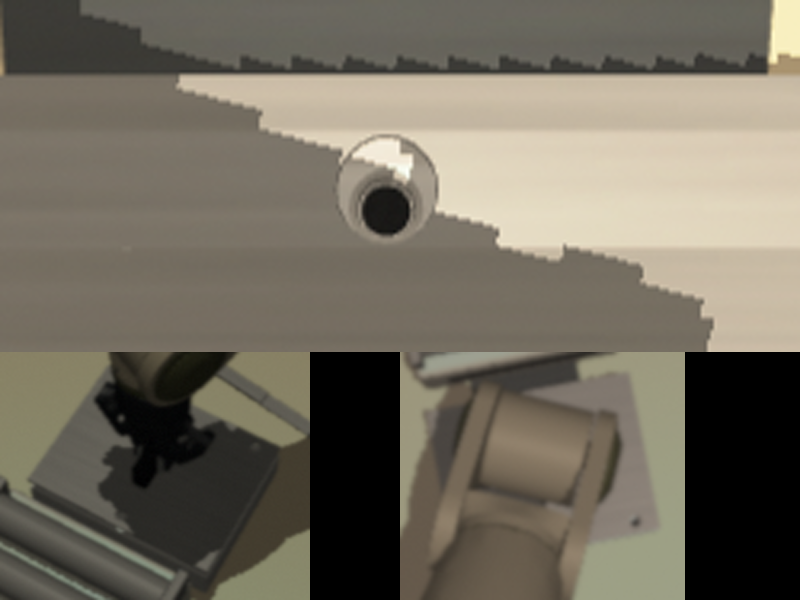

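The threaded far hole (386,208) shows inside the cover's hole (387,187, radius 50 px). The other views show a clear gap under the plate. I'll turn those pixels into an offset.

Run:
```python
from h import *
w=load('w7');f=lambda x,y:(200+x/3.2,60+y/3.2)
zt=.0831-.0196
T=plane(w,f(386,209),.042);C=plane(w,f(387,187.5),zt);print('tray h2',T,'cover h2',C,'diff',C-T)
# cover far edge yaw: corners at y~73 
l,rr=plane(w,f(3,73),zt),plane(w,f(769,73),zt);y=l-rr;print(np.linalg.norm(y),np.degrees(np.arctan2(-y[0],y[1])))
a=np.radians(12.75);R=np.array([[np.cos(a),-np.sin(a)],[np.sin(a),np.cos(a)]])
cc=np.array([.548,-.005])
t=load('top0');s=load('scene0')
for n,p in (('h0',(-.0725,.085)),('h1',(-.0725,-.085)),('h2',(.0725,0))):
    X=np.r_[cc+R@p,.042];print(n,X,'top0',proj(t,X),'scene0',proj(s,X))
```

Run:
```python
import cv2,numpy as np
f=lambda n,x0,y0,w,h:cv2.resize(cv2.imread(f'pics/{n}.png')[y0:y0+h,x0:x0+w],(400,300),interpolation=cv2.INTER_CUBIC)
cv2.imwrite('pics/c8.png',np.vstack([np.hstack([f('s7',280,205,40,30),f('s7',345,230,40,30)]),np.hstack([f('t7',330,248,40,30),f('top0',330,248,40,30)])]))
```

```text
tray h2 [0.61799643 0.01126532 0.042     ] cover h2 [0.61983688 0.01154738 0.0635    ] diff [0.00184045 0.00028207 0.0215    ]
0.08728382631979269 12.771318378994051
h0 [0.4585284  0.06190353 0.042     ] top0 [[285.84084723 275.26398339]] scene0 [[363.03683816 248.79710662]]
h1 [ 0.49604696 -0.10390466  0.042     ] top0 [[348.74733815 262.831568  ]] scene0 [[299.29632927 217.99885332]]
h2 [0.61871232 0.01100056 0.042     ] top0 [[306.77594159 215.67447613]] scene0 [[298.94262096 281.97350876]]
```

View pics/c8.png

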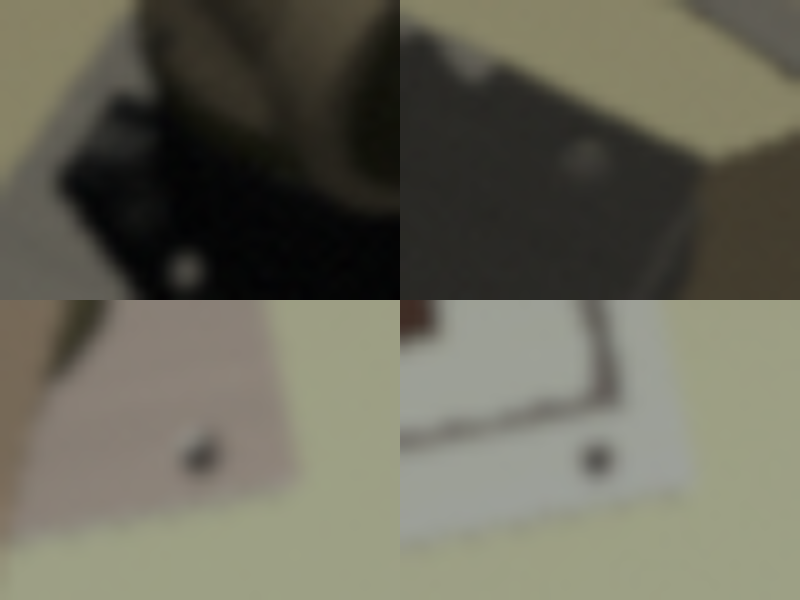

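The top crop shows threaded hole 1 inside cover hole 1. All that's left is a trim of about 1.5 mm back and 6 mm down.

To row units: 0.006 m / 0.75 = 0.008, 0.003 m / 0.75 = 0.004.

Call:
steer_hand --segments '[{"aperture":0.0, "tx":-0.002, "tz":0.004}, {"aperture":0.0, "tx":-0.002, "tz":0.008}, {"aperture":0.0, "tx":-0.002, "tz":0.008}, {"aperture":0.0, "tx":-0.002, "tz":0.008}, {"aperture":0.0, "tx":-0.002, "tz":0.008}, {"aperture":0.0, "tx":-0.002, "tz":0.008}, {"aperture":0.0, "tx":-0.002, "tz":0.008}]'

```text
time_s: 20.15
position: [0.5469, -0.0052, 0.0764]
tool_rot: [180.0, -0.0, 12.8]
ft_force: [-0.6, -0.4, -4.4]
opening: 0.196
grip_force: 98.8
```

Run:
```python
from h import *
w=snap('wrist','w9');s=r.sense();print(s['position'],s['tool_rot'],s['ft_force'])
g=cv2.resize(w['pixels'][60:170,200:450,::-1],(800,352),interpolation=cv2.INTER_CUBIC);cv2.imwrite('pics/c9.png',g)
```

```text
[ 0.54684481 -0.00517495  0.07635715] [ 1.79997847e+02 -6.24004495e-03  1.28035924e+01] [ 0.41393477  0.01919174 -3.79332325]
```

View pics/c9.png

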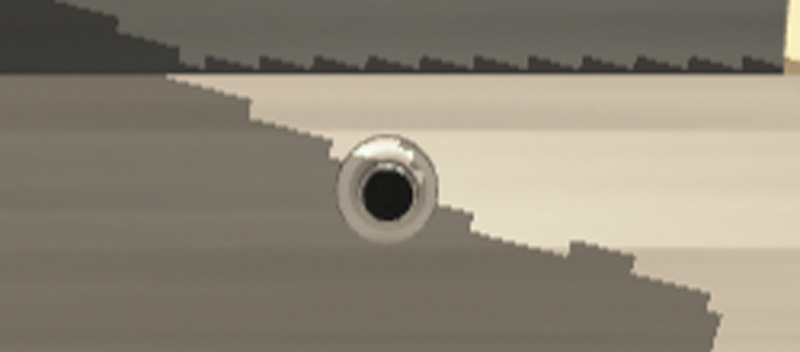

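The threaded hole (387,194) is now nearly concentric in the cover hole (387,187). The plate is clear of the rim by about 10.8 mm and free of contact, so I'm handing it in.

Run:
```python
from h import *
w=load('w9');f=lambda x,y:(200+x/3.2,60+y/3.2)
d=plane(w,f(387,187.5),.0568)-plane(w,f(387.5,194),.042);print(d)
if np.linalg.norm(d[:2])<.0025: print(ticket.close_job())
```

```text
[1.78189773e-04 9.86063843e-05 1.48000000e-02]
the job is handed in; nothing more can be done
None
```

Both wafer bars are lying in the white tub, and the arm is holding the cover plate level about 11 mm above the tray rim; the far hole measured within about 0.2 mm of its threaded hole, and the near two should match because the plate's angle agrees with the tray's. I've handed the job in, but it gave no pass/fail result.

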